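# Index the circuit-board turntable by one hole

## Task

Bring the next circuit board round: press the blue indexing plunger down with the fingertips, keep it down while you turn the table to the next hole on the side of the green stud (not towards the yellow one), and let the plunger spring back up in that hole. Only press and push: leave both boards sitting in their nests, do not lift anything, do not hammer on the plunger, leave the other things on the bench where they are, and finish with the hand clear.

Things in the scene. Friction and masses are not known exactly. Their poses are not given: they have to be found in the camera images.
- fixture: The indexing fixture, bolted down: a grey drum 316 mm across and 76 mm high. Origin on the table's axis of rotation at bench level; z up. Its top edge is a fixed aluminium ring (118 to 154 mm from the axis, 66 to 76 mm high) with eight notches ('holes'), 13 mm wide and 45 degrees apart, on a circle 130 mm from the axis. Inside it turns a dark grey table that carries two black nests, each with a circuit board (tops about 71 mm high), and the plunger with its steel guide.
- turntable (a joint): Angle of the turning table, rad, 0 at the start, positive counter-clockwise seen from above. Neighbouring holes are pi/4 (0.785) apart. Locked (about 0.012 play either way) while the pin is in a hole; with the plunger down it turns easily (about 1 N at the plunger) and stays where it is left.
- plunger (a joint): How far the plunger is pressed straight down, m: 0 up, 0.016 fully down. The spring needs about 5 N at first and 10 N at full depth. From 0.012 on the pin is out of the hole and the table can turn. If it is let go between holes the pin rubs on the ring's underside and reads about 0.011; within about 5 mm of a hole's centre (on the pin's circle) it springs up into the hole, centring itself, and reads 0.
- knob_dish (a point): Centre of the dished top of the blue round plunger knob, on the dish's floor; 106 mm above the bench when up. The knob is 54 mm across, sits 85 mm from the table's axis, and has a raised rim 6 mm high and 46 mm inside, so fingertips pressed into the dish carry the knob along. It moves with the table and goes down with the plunger. The ring is 30 mm lower than the dish.
- pin_tip (a point): Top of the brass locking pin, 10 mm thick, 130 mm from the table's axis, on the same ray from the axis as the knob. 2 mm above the ring's top when it is in a hole; joined to the plunger and goes down with it.
- stud_green: Green round stud, 16 mm across and 14 mm high, fixed on the ring 147 mm from the axis, just outside the hole to turn to: one hole away from where the pin starts, on either side. Origin under its centre, 76 mm above the bench. When the pin is in that hole they are 17 mm apart seen from above.
- stud_yellow: The same in yellow, just outside the neighbouring hole on the other side, which is the wrong way.
- board_a: Loose circuit board, green, 60 x 38 mm, 16 mm high with its parts, lying in a nest of the table. Origin under its centre.
- board_b: Loose circuit board, brown, the same size, in the other nest. Origin under its centre.
- nest_a (a point): Centre of the floor of board_a's nest (walls 7 mm high), turns with the table.
- nest_b (a point): Centre of the floor of board_b's nest, turns with the table.
- solder_spool: Bystander: spool of solder with green ends, 56 mm across, 44 mm high.
- copper_spool: Bystander: spool of copper wire with white ends, 56 mm across, 44 mm high.
- tape_roll: Bystander: white roll of tape, 72 mm across, 35 mm high.
- bit_case: Bystander: grey bit case, 100 x 65 x 18 mm.
- screwdriver: Bystander: red screwdriver, 160 mm long, lying.
- parts_box: Bystander: clear open parts box, 120 x 75 x 30 mm.
Things that resemble listed ones, but are neither listed nor needed, are in the scene too. Of the things shaped like the board_b, the brown one is meant.

How it is judged:
By the outcome, as a careful person would: the job done as asked, in the order asked, and still so for the second after the job is handed in, with the robot touching nothing.
It also fails if it takes over 48 s, if anything falls off the work surface, if the arm or the gripper's body presses on something with over 40 N, if the wrist force passes 120 N, or if a joint passes its speed limit or range.

## Robot

A 7-joint arm with a two-finger parallel gripper is mounted at the origin on the work surface. World frame = base frame: x ahead of the robot, y to its left, z up, the work surface at z = 0. Lengths are in m, angles in rad, forces in N, time in s.
With the tool pointing down it reaches from about 0.425 to 0.875 m from the base axis. Payload 4.7 kg.
Tool frame: the origin (TCP) lies at the very end of the fingers, on their centre line; the grasp point (between the pads) lies 19 mm behind it (grip_point_offset is the distance from the TCP to the grasp point, in m); x points along the fingers, z is the direction in which the jaws open and shut, and the axes are right-handed (so a half turn about x gives the same grasp; the last joint's range is limited). The gripper opens to 87 mm and grips with 3 to 60 N. Pads are 19 mm wide; open, the fingers measure 117 mm over their backs; the gripper's body (75 mm by 190 mm) begins 51 mm behind the grasp point.
Start: joints at [-1.289, 0.321, -0.07, 1.45, 0.023, 1.371, -0.057], TCP at [0.172, 0.627, 0.223] pointing down, gripper open.
Joint ranges: [-2.86, 2.86], [-0.3, 2.09], [-1.38, 1.24], [0.06, 2.45], [-1.56, 4.7], [0.09, 2.05], [-2.69, 2.69]. Speed limits (rad/s): [2.57, 2.57, 3.14, 3.14, 3.14, 3.14, 3.14].

## Interface

Orientations are given as a rotation vector (axis times angle).
In Python, from bench import get_state, get_image, calibration, close_job, grip_point_offset gives the robot as it stands.
- The arm moves only by the tool play_rows, never from a script. Its argument "targets" is a list of rows, each an object with "claw": the closure, from 0 (fully open) to 1 (shut); "linear": the shift along the tool's x, y, z as a fraction of full scale, a list of three; "rotation": the turn, a rotation vector about the tool's x, y, z as a fraction of full scale, a list of three. In form: [{"claw": claw, "linear": [x, y, z], "rotation": [wx, wy, wz]}, ...]. A call has 1 to 10 rows; each row shifts and turns the pose as measured when the row begins, along the tool's axes as they then stand; what a row does not reach is not made up. Full scale, the value 1, is 2.5 cm for a shift and 90 degrees for a turn. A row lasts 1/12 s, in which the tool goes at most 41.7 mm and 7.16 degrees, less where a joint would pass 70% of its speed; a pose out of reach is approached as far as the arm can. A call with a number of a shift or a turn outside -1 to 1 is refused whole. A call with a gripper value outside its range is refused whole. The fingers move at their own pace and stop on an object; "newtons" is the grip in N (left out, the last holds). Time passes only in rows, so rows that do not move let the fingers close. It gives the time, the measured TCP pose, the force and the opening at its end, in the units of the state.
- get_state(): the state, without advancing time (a new reading comes with each control period).
- get_image(name): name is "scene" or "top" or "wrist"; returns the picture (420x560x3 uint8, blue, green, red); there is no depth.
- calibration(name): a dict with "fx", "fy", "cx", "cy" (pixels), "dist_coeffs" ([k1, k2, p1, p2, k3] as OpenCV has them; the pictures are not rectified), "rvec" (rotation vector, rad) and "tvec" (3), from world to camera coordinates, as OpenCV has them; the wrist camera has in their place "hand_eye" (4x4, takes a point from camera to tool coordinates, whose origin is the TCP and whose axes are the tool frame's). Camera axes: x right, y down, z forward; pixel columns grow to the right and rows downward; lengths in m; the calibration is good to about 2 mm. A picture is of the moment at which its call begins: read the wrist's pose just before it. calibration takes no time and is no camera call.
- close_job(): hands the job in, once; it reports no verdict.
The state is a dict: "time": time; "joint_positions": joint angles; "qd": joint speeds; "joint_torque": joint torques, N m; "position": TCP position; "tool_rot": TCP orientation; "ft_force": force on the tool from outside, world axes, zero at the start; "torque": the same for the moment, N m; "grip_width": opening from 0.0 (shut) to 1.0 (fully open).
Only numpy, scipy, OpenCV 4.12 (cv2) and the standard library are available. Lean on these libraries where they do the work, as an engineer would, in place of code of your own. Each camera call takes 0.05 s, during which the arm holds its last target. There are 200 camera calls.

## Working session

There is one attempt and no reset: what is moved stays moved. The work goes in short steps, Python scripts to look and compute and a tool call to move; the robot and the scene stay as the last step left them, time stands still between calls to the robot, and variables do not carry over. Pictures are saved under pics/ and viewed, about 8 in all and at most 12, crops included, and the job is handed in when it is done.

Besides the shell and the picture viewer there is one more tool, called after "Emit:" as name(argument=value, ...), one argument or row to a line, values as JSON. play_rows: Moves the arm, as the interface text tells. Shift numbers are shares of 2.5 cm and turn numbers shares of 90 degrees, none past 1 either way. Its arguments: {"type":"object","properties":{"targets":{"type":"array"},"newtons":{"type":"number"}},"required":["targets"]}

```bash
ls; mkdir -p pics; python3 - <<'E'
from bench import *
import cv2,numpy as np
s=get_state();print(s)
for n in("scene","top"):
    cv2.imwrite(f"pics/{n}0.png",get_image(n));c=calibration(n);print(n,c)
print(calibration("wrist"))
E
```

```text
pics
{'time': 0.0, 'joint_positions': array([-1.28892741,  0.32184179, -0.07009746,  1.45166166,  0.02262371,
        1.37079435, -0.05688111]), 'qd': array([ 1.39758836e-04, -1.98608196e-06, -1.93272281e-03,  6.37368880e-04,
       -2.25299045e-04,  4.83655140e-04,  3.70639592e-04]), 'joint_torque': array([ 5.33572202e-04, -4.91270041e+01, -4.03928831e-01, -3.12535214e+01,
       -6.40128320e-02,  4.33974189e-02,  1.66256959e-04]), 'position': array([0.1718811 , 0.62629468, 0.22145611]), 'tool_rot': array([-1.0110231 ,  1.32551493,  1.00893543]), 'ft_force': array([-0.21226947, -0.13114407,  0.08892123]), 'torque': array([-0.00891494,  0.00585199, -0.00143333]), 'grip_width': 1.002967644137229}
scene {'fx': 426.2229997998599, 'fy': 426.2229997998599, 'cx': 276.88712019339255, 'cy': 209.01784516997424, 'dist_coeffs': array([-0.08737361,  0.        ,  0.        ,  0.        ,  0.        ]), 'rvec': array([ 2.38756916,  0.6674605 , -0.24482811]), 'tvec': array([-0.3811777 , -0.10998297,  1.44194649])}
top {'fx': 472.1653455325584, 'fy': 472.1653455325584, 'cx': 285.52332326363927, 'cy': 208.86638588404935, 'dist_coeffs': array([-0.06806434,  0.        ,  0.        ,  0.        ,  0.        ]), 'rvec': array([ 2.12539047, -2.10268965,  0.21435988]), 'tvec': array([-0.01671709,  0.44926435,  1.23991789])}
{'fx': 301.39734267662175, 'fy': 301.39734267662175, 'cx': 280.07000871701035, 'cy': 213.769930703902, 'dist_coeffs': array([-0.00547416,  0.        ,  0.        ,  0.        ,  0.        ]), 'hand_eye': array([[-2.15397992e-04, -2.72828755e-01,  9.62062588e-01,
        -1.62007126e-01],
       [ 4.41725854e-04, -9.62062543e-01, -2.72828643e-01,
         7.47657604e-02],
       [ 9.99999879e-01,  3.66201177e-04,  3.27741855e-04,
        -4.13466481e-04],
       [ 0.00000000e+00,  0.00000000e+00,  0.00000000e+00,
         1.00000000e+00]])}
```

View pics/top0.png

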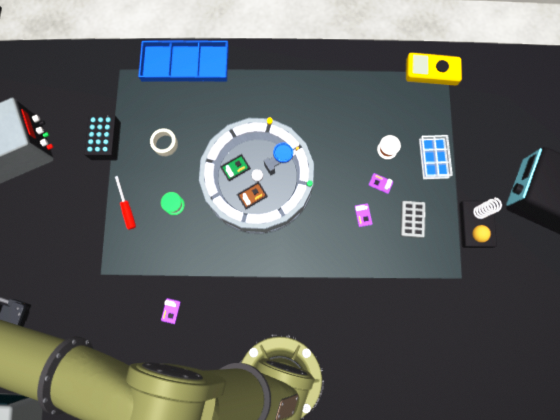

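View pics/scene0.png

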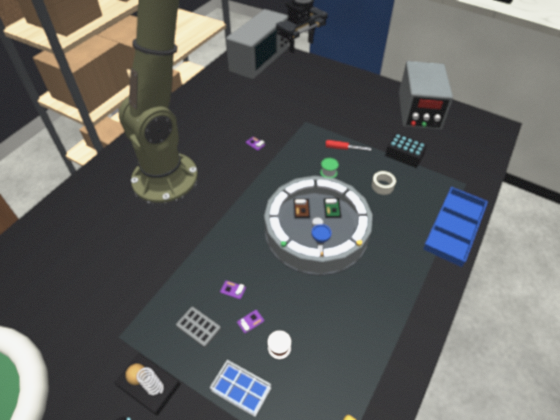

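Top view: the fixture is centred near (257,173), with the blue knob at (283,153), pin about (298,148), green stud at (310,184) and yellow stud at (269,121). The purple boards and the green spool (172,203) are not needed. Turning to green is therefore clockwise seen from above.

```bash
cat > h.py <<'E'
import cv2,numpy as np
from bench import *
from scipy.spatial.transform import Rotation as R
def cam(n,s=None):
    c=calibration(n);K=np.array([[c['fx'],0,c['cx']],[0,c['fy'],c['cy']],[0,0,1.]])
    if n=='wrist':
        H=c['hand_eye'];Rt=R.from_rotvec(s['tool_rot']).as_matrix()
        return K,c['dist_coeffs'],Rt@H[:3,:3],Rt@H[:3,3]+s['position']
    r=cv2.Rodrigues(c['rvec'])[0];return K,c['dist_coeffs'],r.T,-r.T@c['tvec']
def ray(C,uv,z):
    K,d,Rw,o=C
    p=cv2.undistortPoints(np.array([[uv]],float),K,d)[0,0];v=Rw@np.array([p[0],p[1],1])
    return o+v*(z-o[2])/v[2]
HSV=dict(blue=((105,150,60),(130,255,255)),green=((45,130,80),(75,255,255)),yellow=((22,150,120),(35,255,255)))
def blobs(im,col,amin=6):
    m=cv2.inRange(cv2.cvtColor(im,cv2.COLOR_BGR2HSV),*map(np.array,HSV[col]))
    n,_,st,ce=cv2.connectedComponentsWithStats(m)
    return [(ce[i].round(1),st[i,4],st[i,2:4]) for i in range(1,n) if st[i,4]>=amin]
E
python3 - <<'E'
from h import *
for n in('top','scene'):
    im=cv2.imread(f'pics/{n}0.png');C=cam(n)
    for col,z in(('blue',.112),('green',.088),('yellow',.088)):
        for ce,a,wh in blobs(im,col):
            p=ray(C,ce,z)
            if .35<p[0]<.95 and abs(p[1])<.5: print(n,col,ce,a,wh,p.round(4))
s=get_state();print(R.from_rotvec(s['tool_rot']).as_matrix().round(3))
E
```

```text
top blue [183.2  60.2] 3647 [91 42] [0.856  0.2779 0.112 ]
top blue [428.4 144. ] 38 [8 8] [ 0.6171 -0.3924  0.112 ]
top blue [439.6 143.5] 52 [8 8] [ 0.619 -0.423  0.112]
top blue [281.8 151.6] 102 [20 20] [ 5.905e-01 -5.000e-04  1.120e-01]
top blue [430.2 155.4] 47 [8 9] [ 0.5852 -0.3955  0.112 ]
top blue [441.3 155.9] 38 [7 9] [ 0.5843 -0.4254  0.112 ]
top blue [432.2 167.4] 16 [8 9] [ 0.552 -0.399  0.112]
top blue [442.5 168.8] 46 [8 9] [ 0.5486 -0.4265  0.112 ]
top green [237.3 165.3] 173 [20 20] [0.5588 0.1188 0.088 ]
top green [225.2 170.3] 23 [ 8 14] [0.5445 0.1509 0.088 ]
top green [309.2 183. ] 23 [5 5] [ 0.5117 -0.0743  0.088 ]
top green [171.7 202.8] 393 [24 23] [0.4539 0.2897 0.088 ]
top yellow [435.7  69.8] 1213 [56 33] [ 0.8487 -0.4343  0.088 ]
top yellow [269.1 120.3] 30 [5 8] [0.6884 0.0358 0.088 ]
top yellow [241.2 168.1] 9 [5 3] [0.5511 0.1081 0.088 ]
top yellow [258.1 196.2] 12 [7 5] [0.4742 0.061  0.088 ]
scene blue [455.9 226. ] 2837 [62 77] [0.9048 0.2039 0.112 ]
scene blue [321.  232.8] 232 [19 16] [ 0.5932 -0.0096  0.112 ]
scene blue [230.5 373.1] 76 [12 11] [ 0.6007 -0.4461  0.112 ]
scene blue [243.8 380.6] 86 [13 12] [ 0.6346 -0.4444  0.112 ]
scene blue [222.8 385.7] 89 [12 12] [ 0.6022 -0.4772  0.112 ]
scene blue [257.8 388.6] 87 [13 12] [ 0.6697 -0.4429  0.112 ]
scene blue [236.4 393.6] 106 [14 13] [ 0.6366 -0.4756  0.112 ]
scene blue [250.6 401.7] 109 [14 13] [ 0.6715 -0.4737  0.112 ]
scene green [329.3 163.5] 106 [14 10] [0.4835 0.2605 0.088 ]
scene green [333.9 205.7] 20 [8 5] [0.5738 0.1123 0.088 ]
scene green [335.3 212.8] 23 [8 5] [0.5891 0.0907 0.088 ]
[[-0.    -0.964  0.265]
 [-0.002  0.265  0.964]
 [-1.    -0.    -0.002]]
```

The studs give a separation of 208 mm as expected. The axis is at about (0.545, 0.069), the knob at (0.590, -0.003), and the pin ray at -58°. First I shut the fingers and turn the tool to a natural yaw.

Emit:
play_rows(
  newtons=10,
  targets=[
    {"claw": 1, "linear": [0, 0, 0], "rotation": [0.079, 0, 0]},
    {"claw": 1, "linear": [0, 0, 0], "rotation": [0.079, 0, 0]},
    {"claw": 1, "linear": [0, 0, 0], "rotation": [0.079, 0, 0]},
    {"claw": 1, "linear": [0, 0, 0], "rotation": [0.079, 0, 0]},
    {"claw": 1, "linear": [0, 0, 0], "rotation": [0.079, 0, 0]},
    {"claw": 1, "linear": [0, 0, 0], "rotation": [0.079, 0, 0]},
    {"claw": 1, "linear": [0, 0, 0], "rotation": [0.079, 0, 0]},
    {"claw": 1, "linear": [0, 0, 0], "rotation": [0.079, 0, 0]},
    {"claw": 1, "linear": [0, 0, 0], "rotation": [0.079, 0, 0]},
    {"claw": 1, "linear": [0, 0, 0], "rotation": [0.079, 0, 0]},
  ],
)

```text
time: 0.93
position: [0.1711, 0.6227, 0.2145]
tool_rot: [-0.048, 1.574, 0.027]
ft_force: [0.3, -0.0, 0.1]
grip_width: 0.325
```

Emit:
play_rows(
  targets=[
    {"claw": 1, "linear": [-0.03, -1, 0.67], "rotation": [0, 0, 0]},
    {"claw": 1, "linear": [-0.03, -1, 0.67], "rotation": [0, 0, 0]},
    {"claw": 1, "linear": [-0.03, -1, 0.67], "rotation": [0, 0, 0]},
    {"claw": 1, "linear": [-0.03, -1, 0.67], "rotation": [0, 0, 0]},
    {"claw": 1, "linear": [-0.03, -1, 0.67], "rotation": [0, 0, 0]},
    {"claw": 1, "linear": [-0.03, -1, 0.67], "rotation": [0, 0, 0]},
    {"claw": 1, "linear": [-0.03, -1, 0.67], "rotation": [0, 0, 0]},
    {"claw": 1, "linear": [-0.03, -1, 0.67], "rotation": [0, 0, 0]},
    {"claw": 1, "linear": [-0.03, -1, 0.67], "rotation": [0, 0, 0]},
    {"claw": 1, "linear": [-0.03, -1, 0.67], "rotation": [0, 0, 0]},
  ],
)

```text
time: 1.77
position: [0.3473, 0.3741, 0.2173]
tool_rot: [-0.062, 1.583, 0.03]
ft_force: [0.2, -0.8, -0.3]
grip_width: 0.011
```

Emit:
play_rows(
  targets=[
    {"claw": 1, "linear": [-0.03, -1, 0.66], "rotation": [0, 0, 0]},
    {"claw": 1, "linear": [-0.03, -1, 0.66], "rotation": [0, 0, 0]},
    {"claw": 1, "linear": [-0.03, -1, 0.66], "rotation": [0, 0, 0]},
    {"claw": 1, "linear": [-0.03, -1, 0.66], "rotation": [0, 0, 0]},
    {"claw": 1, "linear": [-0.03, -1, 0.66], "rotation": [0, 0, 0]},
    {"claw": 1, "linear": [-0.03, -1, 0.66], "rotation": [0, 0, 0]},
    {"claw": 1, "linear": [-0.03, -1, 0.66], "rotation": [0, 0, 0]},
    {"claw": 1, "linear": [-0.03, -1, 0.66], "rotation": [0, 0, 0]},
    {"claw": 1, "linear": [-0.03, -1, 0.66], "rotation": [0, 0, 0]},
    {"claw": 1, "linear": [-0.03, -1, 0.66], "rotation": [0, 0, 0]},
  ],
)

```text
time: 2.6
position: [0.5312, 0.1193, 0.2252]
tool_rot: [-0.064, 1.587, 0.03]
ft_force: [-0.1, 0.2, 0.2]
grip_width: 0.004
```

Emit:
play_rows(
  targets=[
    {"claw": 1, "linear": [-0.03, -1, 0.65], "rotation": [0, 0, 0]},
    {"claw": 1, "linear": [-0.03, -1, 0.65], "rotation": [0, 0, 0]},
    {"claw": 1, "linear": [-0.03, -1, 0.65], "rotation": [0, 0, 0]},
    {"claw": 1, "linear": [-0.03, -0.6, 0.5], "rotation": [0, 0, 0]},
    {"claw": 1, "linear": [-0.03, -0.3, 0.2], "rotation": [0, 0, 0]},
    {"claw": 1, "linear": [-0.03, 0, 0], "rotation": [0, 0, 0]},
    {"claw": 1, "linear": [-0.03, 0, 0], "rotation": [0, 0, 0]},
  ],
)

```text
time: 3.18
position: [0.6062, 0.0127, 0.229]
tool_rot: [-0.059, 1.591, 0.018]
ft_force: [-0.1, 0.2, 0.7]
grip_width: 0.005
```

```bash
python3 - <<'E'
from h import *
s=get_state();im=get_image('wrist');cv2.imwrite('pics/w1.png',im);C=cam('wrist',s)
print(s['position'],R.from_rotvec(s['tool_rot']).as_matrix().round(3).tolist())
for col,z in(('blue',.112),('green',.090),('yellow',.090)):
    for ce,a,wh in blobs(im,col,40): print(col,ce,a,wh,ray(C,ce,z).round(4))
E
```

```text
[0.6061893  0.01274881 0.22904486] [[-0.02, -0.049, 0.999], [-0.027, 0.998, 0.048], [-0.999, -0.026, -0.021]]
blue [534.7  32. ] 3070 [57 64] [0.8005 0.1687 0.112 ]
blue [267.6 219. ] 2285 [54 55] [ 0.5922 -0.0012  0.112 ]
green [250.4  79.9] 1577 [62 76] [0.5704 0.1247 0.09  ]
yellow [242.4  96.7] 73 [14 20] [0.5633 0.1099 0.09  ]
yellow [169. 142.] 81 [15 19] [0.492  0.0652 0.09  ]
yellow [367.6 182.2] 191 [16 15] [0.6897 0.0358 0.09  ]
yellow [296.8 295.1] 145 [ 5 49] [ 0.6275 -0.0974  0.09  ]
yellow [263.3 295.4] 132 [ 4 48] [ 0.5896 -0.1002  0.09  ]
```

View pics/w1.png

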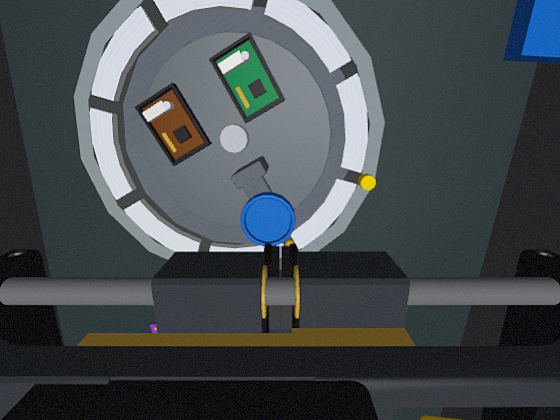

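Wrist view: knob at (268,219), yellow stud at (368,182), both boards in their nests, hub at (233,139). Knob centre is about (0.5915, -0.002), which agrees with the top view. The green stud is hidden behind the hand.

```bash
cat >> h.py <<'E'
def go(dst,yaw=0):
    s=get_state();M=R.from_rotvec(s['tool_rot']).as_matrix()
    d=np.array(dst)-s['position'];print('fractions total',(M.T@d/.025).round(2))
    # correction to bring tool x straight down
    ax=np.cross(M[:,0],[0,0,-1]);print('tilt fix',(M.T@ax/(np.pi/2)).round(3), 'z force',s['ft_force'].round(1))
E
python3 -c "
from h import *
go((.5915,-.002,.130))"
```

```text
fractions total [ 3.99 -0.47 -0.53]
tilt fix [-0.    -0.013  0.016] z force [-0.2  0.4 -0.4]
```

Emit:
play_rows(
  targets=[
    {"claw": 1, "linear": [0.3, -0.25, -0.35], "rotation": [0, -0.013, 0.016]},
    {"claw": 1, "linear": [0.6, -0.15, -0.2], "rotation": [0, 0, 0]},
    {"claw": 1, "linear": [0.7, 0, 0], "rotation": [0, 0, 0]},
    {"claw": 1, "linear": [0.7, 0, 0], "rotation": [0, 0, 0]},
    {"claw": 1, "linear": [0.7, 0, 0], "rotation": [0, 0, 0]},
    {"claw": 1, "linear": [0.5, 0, 0], "rotation": [0, 0, 0]},
    {"claw": 1, "linear": [0.2, 0, 0], "rotation": [0, 0, 0]},
    {"claw": 1, "linear": [0, 0, 0], "rotation": [0, 0, 0]},
  ],
)

```text
time: 3.9
position: [0.5879, 0.0188, 0.135]
tool_rot: [-0.046, 1.569, 0.064]
ft_force: [-0.4, 0.1, -1.1]
grip_width: 0.006
```

```bash
python3 -c "
from h import *
go((.5915,-.002,.110))
im=get_image('wrist');cv2.imwrite('pics/w2.png',cv2.resize(im[120:360,140:420],None,fx=2,fy=2))"
```

```text
fractions total [ 0.99 -0.85  0.08]
tilt fix [-0.     0.001 -0.007] z force [-0.4  0.1 -1.1]
```

View pics/w2.png

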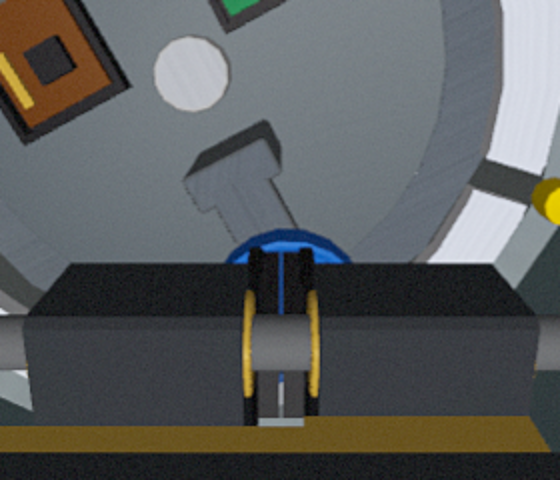

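The knob is just behind the fingertips, at crop (288,250). The hand needs another 21 mm in -y.

Emit:
play_rows(
  targets=[
    {"claw": 1, "linear": [0, -0.4, 0.05], "rotation": [0, 0, 0]},
    {"claw": 1, "linear": [0, -0.3, 0.05], "rotation": [0, 0, 0]},
    {"claw": 1, "linear": [0, -0.15, 0.03], "rotation": [0, 0, 0]},
    {"claw": 1, "linear": [0, -0.1, 0], "rotation": [0, 0, 0]},
    {"claw": 1, "linear": [0, 0, 0], "rotation": [0, 0, 0]},
  ],
)

```text
time: 4.37
position: [0.5963, -0.0072, 0.1392]
tool_rot: [-0.046, 1.562, 0.065]
ft_force: [-0.3, 0.7, 0.7]
grip_width: 0.006
```

```bash
python3 -c "
from h import *
go((.5915,-.002,.110))"
```

```text
fractions total [ 1.17  0.21 -0.19]
tilt fix [-0.     0.005 -0.007] z force [-0.3  0.7  0.7]
```

Emit:
play_rows(
  targets=[
    {"claw": 1, "linear": [0.1, 0.15, -0.15], "rotation": [0, 0, -0.005]},
    {"claw": 1, "linear": [0.3, 0.05, -0.05], "rotation": [0, 0, 0]},
    {"claw": 1, "linear": [0.3, 0, 0], "rotation": [0, 0, 0]},
    {"claw": 1, "linear": [0.2, 0, 0], "rotation": [0, 0, 0]},
    {"claw": 1, "linear": [0, 0, 0], "rotation": [0, 0, 0]},
    {"claw": 1, "linear": [0, 0, 0], "rotation": [0, 0, 0]},
  ],
)

```text
time: 4.87
position: [0.5903, -0.0017, 0.1143]
tool_rot: [-0.052, 1.562, 0.058]
ft_force: [0.4, 0.7, 0.4]
grip_width: 0.005
```

```bash
python3 -c "
from h import *
go((.5915,-.002,.108))"
```

```text
fractions total [ 0.25 -0.02  0.04]
tilt fix [ 0.     0.005 -0.002] z force [0.4 0.7 0.4]
```

Emit:
play_rows(
  targets=[
    {"claw": 1, "linear": [0.1, 0, 0.03], "rotation": [0, 0, 0]},
    {"claw": 1, "linear": [0.1, 0, 0], "rotation": [0, 0, 0]},
    {"claw": 1, "linear": [0.1, 0, 0], "rotation": [0, 0, 0]},
    {"claw": 1, "linear": [0.1, 0, 0], "rotation": [0, 0, 0]},
  ],
)

```text
time: 5.2
position: [0.5918, -0.0012, 0.1041]
tool_rot: [-0.053, 1.562, 0.059]
ft_force: [-1.6, -0.3, 4.6]
grip_width: 0.002
```

Emit:
play_rows(
  targets=[
    {"claw": 1, "linear": [0.1, 0, 0], "rotation": [0, 0, 0]},
    {"claw": 1, "linear": [0.1, 0, 0], "rotation": [0, 0, 0]},
    {"claw": 1, "linear": [0.1, 0, 0], "rotation": [0, 0, 0]},
    {"claw": 1, "linear": [0.1, 0, 0], "rotation": [0, 0, 0]},
  ],
)

```text
time: 5.53
position: [0.5937, -0.0001, 0.0969]
tool_rot: [-0.051, 1.558, 0.061]
ft_force: [-1.2, 0.5, 6.4]
grip_width: 0.003
```

Emit:
play_rows(
  targets=[
    {"claw": 1, "linear": [0.12, -0.02, -0.04], "rotation": [0, 0, 0]},
    {"claw": 1, "linear": [0.12, -0.02, -0.04], "rotation": [0, 0, 0]},
    {"claw": 1, "linear": [0.12, -0.02, -0.03], "rotation": [0, 0, 0]},
    {"claw": 1, "linear": [0.12, 0, -0.02], "rotation": [0, 0, 0]},
  ],
)

```text
time: 5.87
position: [0.5949, 0.0004, 0.0902]
tool_rot: [-0.048, 1.549, 0.066]
ft_force: [-3.4, 0.4, 19.3]
grip_width: 0.007
```

The plunger looks fully down: z 0.090, 19 N. Now I turn clockwise along the arc while pressing lightly.

Emit:
play_rows(
  targets=[
    {"claw": 1, "linear": [0.05, -0.09, -0.14], "rotation": [0, 0, 0]},
    {"claw": 1, "linear": [0.07, -0.08, -0.14], "rotation": [0, 0, 0]},
    {"claw": 1, "linear": [0.07, -0.08, -0.14], "rotation": [0, 0, 0]},
    {"claw": 1, "linear": [0.07, -0.08, -0.14], "rotation": [0, 0, 0]},
  ],
)

```text
time: 6.2
position: [0.5903, -0.0026, 0.0913]
tool_rot: [-0.043, 1.53, 0.076]
ft_force: [-0.2, 2.3, 8.7]
grip_width: 0.004
```

```bash
python3 -c "
from h import *
go((.560,-.0138,.090))"
```

```text
fractions total [-0.01 -0.36 -1.24]
tilt fix [ 0.     0.026 -0.012] z force [-0.2  2.3  8.7]
```

Emit:
play_rows(
  targets=[
    {"claw": 1, "linear": [0.12, -0.1, -0.2], "rotation": [0, 0.01, -0.003]},
    {"claw": 1, "linear": [0.12, -0.1, -0.2], "rotation": [0, 0.01, -0.003]},
    {"claw": 1, "linear": [0.12, -0.1, -0.2], "rotation": [0, 0.01, -0.003]},
    {"claw": 1, "linear": [0.12, -0.09, -0.2], "rotation": [0, 0.01, -0.003]},
  ],
)

```text
time: 6.53
position: [0.5825, -0.0071, 0.0903]
tool_rot: [-0.053, 1.568, 0.071]
ft_force: [0.2, 2.5, 12.1]
grip_width: 0.0
```

```bash
python3 -c "
from h import *
go((.560,-.0138,.090))"
```

```text
fractions total [ 0.01 -0.2  -0.92]
tilt fix [ 0.     0.002 -0.007] z force [ 0.2  2.5 12.1]
```

Emit:
play_rows(
  targets=[
    {"claw": 1, "linear": [0.12, -0.1, -0.24], "rotation": [0, 0.004, -0.004]},
    {"claw": 1, "linear": [0.12, -0.1, -0.24], "rotation": [0, 0.004, -0.004]},
    {"claw": 1, "linear": [0.12, -0.09, -0.24], "rotation": [0, 0.004, -0.004]},
    {"claw": 1, "linear": [0.12, -0.08, -0.24], "rotation": [0, 0.004, -0.004]},
    {"claw": 1, "linear": [0.12, -0.07, -0.24], "rotation": [0, 0.004, -0.004]},
    {"claw": 1, "linear": [0.12, -0.06, -0.24], "rotation": [0, 0.004, -0.004]},
  ],
)

```text
time: 7.03
position: [0.5681, -0.0131, 0.0903]
tool_rot: [-0.077, 1.56, 0.054]
ft_force: [1.5, 2.8, 11.7]
grip_width: 0.007
```

```bash
python3 -c "
from h import *
go((.527,-.0129,.090))"
```

```text
fractions total [-0.    0.15 -1.64]
tilt fix [-0.     0.006  0.009] z force [ 1.5  2.8 11.7]
```

Emit:
play_rows(
  targets=[
    {"claw": 1, "linear": [0.12, -0.05, -0.25], "rotation": [0, 0.005, 0.002]},
    {"claw": 1, "linear": [0.12, -0.04, -0.25], "rotation": [0, 0.005, 0.002]},
    {"claw": 1, "linear": [0.12, -0.03, -0.25], "rotation": [0, 0.005, 0.002]},
    {"claw": 1, "linear": [0.12, -0.02, -0.25], "rotation": [0, 0.005, 0.002]},
    {"claw": 1, "linear": [0.12, -0.01, -0.25], "rotation": [0, 0.005, 0]},
    {"claw": 1, "linear": [0.12, 0, -0.25], "rotation": [0, 0.005, 0]},
    {"claw": 1, "linear": [0.12, 0, -0.25], "rotation": [0, 0.005, 0]},
  ],
)

```text
time: 7.62
position: [0.5501, -0.016, 0.0903]
tool_rot: [-0.062, 1.56, 0.072]
ft_force: [0.8, 1.2, 12.6]
grip_width: 0.007
```

```bash
python3 - <<'E'
from h import *
go((.527,-.0129,.090))
im=get_image('wrist');cv2.imwrite('pics/w3.png',im)
im=get_image('top');cv2.imwrite('pics/t3.png',cv2.resize(im[100:260,160:360],None,fx=4,fy=3.5,interpolation=2))
C=cam('top')
for col,z in(('blue',.096),('green',.090),('yellow',.090)):
    for ce,a,wh in blobs(im,col,10):
        p=ray(C,ce,z)
        if abs(p[0]-.55)<.16 and abs(p[1]-.07)<.16: print(col,ce,a,wh,p.round(4))
E
```

```text
fractions total [ 0.    0.2  -0.91]
tilt fix [-0.     0.007 -0.004] z force [ 0.8  1.2 12.6]
green [230.5 156.8] 19 [ 3 14] [0.5819 0.1377 0.09  ]
green [243.7 157.1] 166 [17 14] [0.5814 0.1021 0.09  ]
green [309.2 183. ] 23 [5 5] [ 0.5112 -0.0742  0.09  ]
yellow [245.2 161.5] 13 [7 2] [0.569  0.0977 0.09  ]
```

View pics/w3.png

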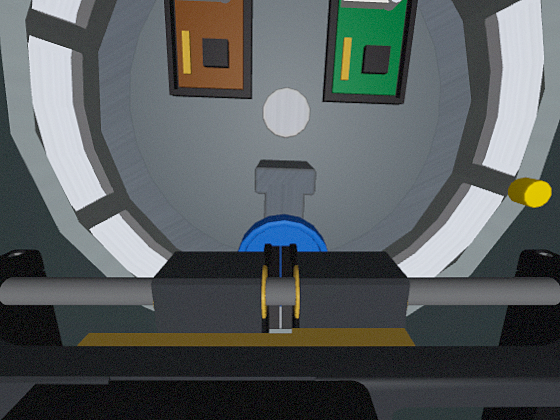

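Wrist view: table turning with the knob, now about 30° round, knob at (283,240); both boards still in their nests. I'll measure the table angle from the board edges against the first wrist picture.

```bash
cat >> h.py <<'E'
def table(im,s):
    "angles (deg) of the green board's edges in world, on plane z=.066"
    C=cam('wrist',s);hsv=cv2.cvtColor(im,cv2.COLOR_BGR2HSV);out=[]
    for lo,hi in(((45,130,50),(75,255,255)),((5,120,40),(18,255,200))):
        m=cv2.inRange(hsv,np.array(lo),np.array(hi));m[225:]=0
        cs=max(cv2.findContours(m,0,1)[0],key=cv2.contourArea)
        pts=np.array([ray(C,p,.066)[:2] for p in cv2.convexHull(cs)[:,0].astype(float)])
        (c,wh,a)=cv2.minAreaRect((pts*1000).astype(np.float32))
        out.append((np.round(c,1),np.round(wh,1),round(a%90,2)))
    return out
E
python3 - <<'E'
from h import *
s1=dict(position=np.array([.6061893,.01274881,.22904486]),tool_rot=R.from_matrix([[-0.02,-0.049,0.999],[-0.027,0.998,0.048],[-0.999,-0.026,-0.021]]).as_rotvec())
print(table(cv2.imread('pics/w1.png'),s1));print(table(cv2.imread('pics/w3.png'),get_state()))
E
```

```text
[(array([564.8, 127.9]), array([37.5, 59.2]), 32.08), (array([488.4,  80.1]), array([38.6, 59.5]), 31.93)]
[(array([588.5, 105.7]), array([37.2, 48.3]), 3.08), (array([500.4,  99.5]), array([37. , 44.9]), 2.86)]
```

Turned 29.0°, so 16° remain, about 23 mm at the knob.

Emit:
play_rows(
  targets=[
    {"claw": 1, "linear": [0.12, 0.01, -0.25], "rotation": [0, 0.006, -0.002]},
    {"claw": 1, "linear": [0.12, 0.02, -0.25], "rotation": [0, 0.005, 0]},
    {"claw": 1, "linear": [0.12, 0.03, -0.25], "rotation": [0, 0.005, 0]},
    {"claw": 1, "linear": [0.12, 0.04, -0.25], "rotation": [0, 0.005, 0]},
    {"claw": 1, "linear": [0.12, 0.05, -0.25], "rotation": [0, 0.005, 0]},
    {"claw": 1, "linear": [0.12, 0.05, -0.25], "rotation": [0, 0.005, 0]},
  ],
)

```text
time: 8.22
position: [0.5346, -0.015, 0.0903]
tool_rot: [-0.062, 1.56, 0.068]
ft_force: [1.0, 0.3, 12.8]
grip_width: 0.003
```

```bash
python3 - <<'E'
from h import *
go((.527,-.0129,.090))
s=get_state();im=get_image('wrist');cv2.imwrite('pics/w4.png',im);print(table(im,s))
E
```

```text
fractions total [ 0.01  0.11 -0.3 ]
tilt fix [ 0.     0.006 -0.002] z force [ 1.   0.3 12.8]
[(array([595. , 102.7]), array([58.2, 37.4]), 82.94), (array([506.4, 106.4]), array([43.6, 36.8]), 82.98)]
```

Emit:
play_rows(
  targets=[
    {"claw": 1, "linear": [0.12, 0.07, -0.25], "rotation": [0, 0.005, 0]},
    {"claw": 1, "linear": [0.12, 0.07, -0.25], "rotation": [0, 0.005, 0]},
    {"claw": 1, "linear": [0.12, 0.06, -0.23], "rotation": [0, 0.005, 0]},
    {"claw": 1, "linear": [0.12, 0, 0], "rotation": [0, 0.004, 0]},
  ],
)

```text
time: 8.6
position: [0.529, -0.0137, 0.0903]
tool_rot: [-0.061, 1.561, 0.066]
ft_force: [-1.5, -1.0, 12.7]
grip_width: 0.009
```

```bash
python3 - <<'E'
from h import *
go((.527,-.0129,.090))
s=get_state();im=get_image('wrist');cv2.imwrite('pics/w5.png',im);print(table(im,s))
E
```

```text
fractions total [ 0.01  0.04 -0.08]
tilt fix [-0.     0.006 -0.002] z force [-1.5 -1.  12.7]
[(array([596.9,  99.5]), array([58.2, 37.4]), 79.14), (array([508.8, 109.4]), array([44.5, 36.6]), 79.15)]
```

Emit:
play_rows(
  targets=[
    {"claw": 1, "linear": [0.12, 0.05, -0.22], "rotation": [0, 0.005, 0]},
    {"claw": 1, "linear": [0.12, 0.05, -0.2], "rotation": [0, 0.005, 0]},
    {"claw": 1, "linear": [0.12, 0, 0], "rotation": [0, 0.004, 0]},
  ],
)

```text
time: 8.9
position: [0.5298, -0.0137, 0.0903]
tool_rot: [-0.06, 1.56, 0.064]
ft_force: [-0.7, -1.3, 14.9]
grip_width: 0.003
```

```bash
python3 - <<'E'
from h import *
go((.527,-.0129,.090))
s=get_state();im=get_image('wrist');cv2.imwrite('pics/w6.png',im);print(table(im,s))
E
```

```text
fractions total [ 0.01  0.04 -0.11]
tilt fix [-0.     0.006 -0.001] z force [-0.7 -1.3 14.9]
[(array([596.7,  99.9]), array([58.2, 37.5]), 79.84), (array([508.5, 109. ]), array([44.4, 36.7]), 79.74)]
```

Emit:
play_rows(
  targets=[
    {"claw": 1, "linear": [0.12, 0.05, -0.22], "rotation": [0, 0.005, 0]},
    {"claw": 1, "linear": [0.12, 0.05, -0.25], "rotation": [0, 0.005, 0]},
    {"claw": 1, "linear": [0.11, 0.05, -0.25], "rotation": [0, 0.005, 0]},
    {"claw": 1, "linear": [0.11, 0.02, -0.12], "rotation": [0, 0.004, 0]},
  ],
)

```text
time: 9.28
position: [0.5243, -0.0123, 0.0903]
tool_rot: [-0.058, 1.558, 0.062]
ft_force: [-0.3, -1.0, 12.8]
grip_width: 0.006
```

```bash
python3 - <<'E'
from h import *
go((.527,-.0129,.090))
s=get_state();im=get_image('wrist');cv2.imwrite('pics/w7.png',im);print(table(im,s))
E
```

```text
fractions total [ 0.01 -0.03  0.11]
tilt fix [-0.     0.008 -0.001] z force [-0.3 -1.  12.8]
[(array([598.2,  96.7]), array([58.2, 37.6]), 76.22), (array([511.1, 112.1]), array([45.8, 36.6]), 75.97)]
```

The board edge is at 76.1° against a target of 77.0°, about 2 mm at the pin and inside the ±5 mm capture. Releasing slowly straight up.

Emit:
play_rows(
  targets=[
    {"claw": 1, "linear": [-0.06, 0, 0.04], "rotation": [0, 0, 0]},
    {"claw": 1, "linear": [-0.1, 0, 0], "rotation": [0, 0, 0]},
    {"claw": 1, "linear": [-0.1, 0, 0], "rotation": [0, 0, 0]},
    {"claw": 1, "linear": [-0.12, 0, 0], "rotation": [0, 0, 0]},
    {"claw": 1, "linear": [-0.12, 0, 0], "rotation": [0, 0, 0]},
    {"claw": 1, "linear": [-0.12, 0, 0], "rotation": [0, 0, 0]},
  ],
)

```text
time: 9.83
position: [0.5278, -0.0133, 0.1108]
tool_rot: [-0.056, 1.552, 0.062]
ft_force: [-0.0, 0.9, -0.4]
grip_width: 0.007
```

```bash
python3 - <<'E'
from h import *
go((.527,-.0129,.130))
s=get_state();im=get_image('wrist');cv2.imwrite('pics/w8.png',im);print(table(im,s))
E
```

```text
fractions total [-0.77  0.02 -0.02]
tilt fix [-0.     0.012 -0.002] z force [-0.   0.9 -0.4]
[(array([597.9,  98.3]), array([58.5, 37.7]), 77.6), (array([510.6, 114.3]), array([52.4, 36.8]), 77.68)]
```

Emit:
play_rows(
  targets=[
    {"claw": 1, "linear": [-0.3, 0, 0], "rotation": [0, 0, 0]},
    {"claw": 1, "linear": [-0.7, 0, 0], "rotation": [0, 0, 0]},
    {"claw": 1, "linear": [-0.8, 0, 0], "rotation": [0, 0, 0]},
    {"claw": 1, "linear": [-0.8, 0, 0], "rotation": [0, 0, 0]},
    {"claw": 1, "linear": [-0.8, 0.2, 0], "rotation": [0, 0, 0]},
    {"claw": 1, "linear": [-0.8, 0.6, 0], "rotation": [0, 0, 0]},
    {"claw": 1, "linear": [-0.5, 0.8, 0], "rotation": [0, 0, 0]},
    {"claw": 1, "linear": [0, 0.8, 0], "rotation": [0, 0, 0]},
    {"claw": 1, "linear": [0, 0.4, 0], "rotation": [0, 0, 0]},
    {"claw": 1, "linear": [0, 0, 0], "rotation": [0, 0, 0]},
  ],
)

```text
time: 10.72
position: [0.5204, 0.0555, 0.2356]
tool_rot: [-0.052, 1.55, 0.056]
ft_force: [-0.9, -0.2, -0.5]
grip_width: 0.009
```

```bash
python3 - <<'E'
from h import *
s=get_state();im=get_image('wrist');cv2.imwrite('pics/w9.png',im);C=cam('wrist',s)
print(s['position'].round(3))
im2=get_image('scene');cv2.imwrite('pics/s9.png',cv2.resize(im2[160:280,240:400],None,fx=5,fy=5,interpolation=2))
C=cam('scene')
for ce,a,wh in blobs(im2,'blue',40)[:4]: print([ray(C,ce,z).round(4)for z in(.096,.112)],a,ce)
E
```

```text
[0.52  0.056 0.236]
[array([0.9059, 0.218 , 0.096 ]), array([0.9049, 0.2036, 0.112 ])] 2838 [455.9 226.1]
[array([ 0.5256, -0.0101,  0.096 ]), array([ 0.531 , -0.0207,  0.112 ])] 229 [299.  226.1]
[array([ 0.5967, -0.4429,  0.096 ]), array([ 0.6009, -0.4463,  0.112 ])] 75 [230.5 373.2]
[array([ 0.631, -0.441,  0.096]), array([ 0.6346, -0.4444,  0.112 ])] 86 [243.8 380.6]
```

View pics/s9.png

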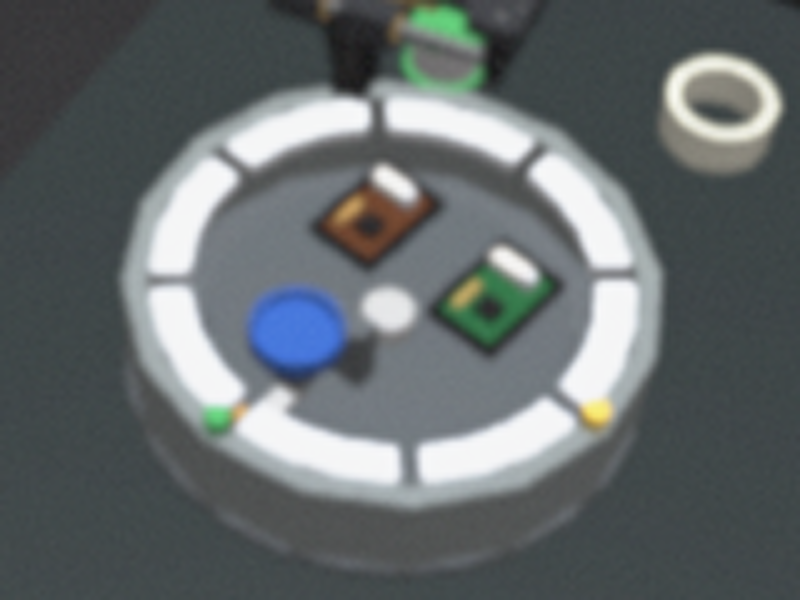

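View pics/w9.png

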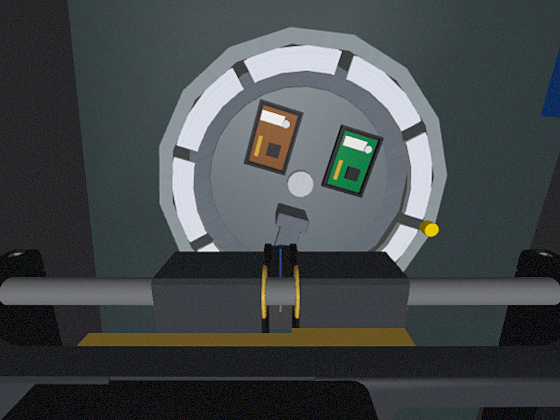

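Scene crop: brass pin (240,411) in the hole beside the green stud (217,418), with both boards seated. The knob's offset from its expected place matches the raised knob at the start (about -8 mm in y), not a depressed one. Both views show the hand clear.

```bash
python3 -c "
from bench import *
print(get_state()['ft_force']);print(close_job())"
```

```text
[-0.28737233 -0.31731483  0.35057293]
the job is handed in; nothing more can be done
None
```

The table is turned one hole towards the green stud, the plunger has sprung back up in that hole, and I handed the job in at about 10.8 s. I pressed the knob straight down with closed fingertips and kept it down while turning the table clockwise. Then I let it up slowly and lifted the hand clear. The highest wrist force I read was 19 N.

**Last checks**
- **Pin:** brass is visible in the hole right beside the green stud.
- **Knob:** its image position fits the raised height. A knob still down would sit about 10 mm off.
- **Boards:** both are in their nests.
- **Hand:** about 120 mm above the knob, with no contact force.

**What disagreed:**
- The final table angle from the board edges came out at about 44.4°, not 45°. That is within measuring error and the lock's play.
- The scene camera places the knob 4–8 mm off the other views, by a similar amount before and after the turn.

I did not measure the bystanders again after the turn; nothing in the path came near them.

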